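# Line up and clamp the culture dishes on the shaker

## Task

The four culture dishes on the little dish shaker have drifted out of line. Take the loose clamping bar by the tab in its middle and, with the edge of the bar (never with the fingers), push the dishes gently into one straight row against the sprung back rail; keep pressing until you feel the bar come over the notches in the two side cheeks, then press it down fully home in both notches so that the row stays clamped, and let go. Be gentle: do not crush the dishes or ram the bar down, keep the dishes flat, and leave the other things on the bench where they are.

Things in the scene. Friction and masses are not known exactly. Their poses are not given: they have to be found in the camera images.
- shaker: compact dish shaker, white housing, aluminium platform, fixed. Origin on the bench under its middle; x to its back, y along the row (left seen from its front), z up. In its frame, mm: deck (black mat) z 80, x -70 to 104; side cheeks y 137 to 152 either side, tops z 88, from x -75 (upright stop 4 thick, top z 95) to x 105; fixed back wall from x 104, top z 106. Notches: see cheek_left
- cheek_left (a point): fixed point on top of the left (+y) cheek, x -40, y 140, z 88 mm in the shaker's frame. Further back the cheek's outer plate (y 143.5 to 151.5) has one notch across its top, 10 mm wide in x, straight walls with a 0.5 mm bevel, 6 mm deep (foot z 82). Both plates slide together and were set by hand: the notches' middle is anywhere from x 13 to 27.5 mm, not told; the bar drops in by feel
- cheek_right (a point): the same point on the right (-y) cheek, x -40, y -140, z 88 mm; its notch lies exactly opposite the left one
- back_rail (a joint): travel in m of the sprung back rail towards the shaker's +x: 0 at rest, 0.018 at its hard stop; spring 0.6 N per mm. With the bar seated and the row clamped it stays pressed in by about 0.002 to 0.0165, depending on how the notch plates are set
- rail_face (a point): point on the front face of the sprung back rail at mid-length, at deck height; moves with the rail; at rest x 75, y 0, z 80 mm in the shaker's frame. The rail is 270 mm long in y, straight, its top 21.5 mm above the deck, always parallel to the shaker's y. A dish touching it has its centre 30.5 mm in front of the face
- bar: loose steel clamping bar, 0.2 kg: 8 thick (x), 310 long (y), 16 mm tall (z), with an upright tab in its middle, 44 mm long in y, 8 thick, top 40 mm above the bar's underside; hold it by the tab across its thickness. Origin: middle of the underside. Starts askew across both cheek tops in front of the dishes; sliding at that height its lower edge overlaps the dishes by 6 mm
- bar_left (a point): underside of the bar 147 mm from its middle, +y end: the part for the left notch. Over the notches the bar can drop 6 mm, its underside then 2 mm above deck level. While it presses on the dishes it rubs on them (friction about 0.3), so it only drops when pushed down by some 3 N plus half of the forward push; the clamped row then holds it against the notches' front walls
- bar_right (a point): underside of the bar 147 mm from its middle, -y end: the part that goes into the right notch
- dish_1: closed culture dish, clear, 61 mm diameter, 14 mm tall, about 30 g; the leftmost of the row. Origin at the centre of its underside
- dish_2: dish like dish_1, second from the left
- dish_3: dish like dish_1, third from the left
- dish_4: dish like dish_1, rightmost
- timer: loose bench timer, 66x62x22 mm, standing to the left of the shaker; bystander
- forceps: loose steel forceps, 124 mm long, lying on the bench to the right of the shaker; bystander
- tape_roll: loose roll of tape lying flat, 75 mm diameter, 19 mm tall, left on the bench; bystander
There are look-alikes about, which are no part of the job. What is shaped like the dish_2 but yellow is not meant.

How it is judged:
By the outcome, as a careful person would: the job done as asked, in the order asked, and still so for the second after the job is handed in, with the robot touching nothing.
It also fails if it takes over 61 s, if anything falls off the work surface, if the arm or the gripper's body presses on something with over 40 N, if the wrist force passes 120 N, or if a joint passes its speed limit or range.

## Robot

A 6-joint arm with a two-finger parallel gripper is mounted at the origin on a cart in front of the work surface, level with it; the furniture and walls round the work are solid. World frame = base frame: x ahead of the robot, y to its left, z up, the work surface at z = 0. Lengths are in m, angles in rad, forces in N, time in s.
With the tool pointing down it reaches from about 0.35 to 0.975 m from the base axis. Payload 4.9 kg.
Tool frame: the origin (TCP) lies on the centre line of the jaws, within the pads' length; the fingertips stand ctrl.tips_ahead ahead of it and the grasp point (between the pads) lies 11 mm behind it (ctrl.tips_ahead is the distance from the TCP to the fingertips, in m); z points along the fingers, y is the direction in which the jaws open and shut (so a half turn about z gives the same grasp; the last joint's range is limited). The gripper opens to 85 mm and grips with 20 to 120 N. Pads are 22 mm wide; open, the fingers measure 114 mm over their backs; the gripper's body (76 mm by 85 mm) begins 54 mm behind the grasp point. The pads swing forward as they close: fully open they stand 13 mm farther back than shut.
Start: joints at [-1.327, 0.053, 1.613, -0, 1.476, -0.119], TCP at [0.222, -0.584, 0.239] pointing down, gripper open.
Joint ranges: [-3.01, 3.01], [-1.01, 2.22], [0.06, 2.58], [-1.02, 4.17], [0.09, 2.62], [-3.14, 3.14]. Speed limits (rad/s): [2.57, 2.57, 3.14, 3.14, 3.14, 3.14].

## Interface

Orientations are given as a rotation vector (axis times angle).
In Python, from station import ctrl, jaws, ik, telemetry, get_image, camera_model, silhouettes, tip_of gives the robot as it stands. The module is installed in compiled form; this text tells all that it offers. Calls block until the motion is done:
- ctrl.move_to(position, orientation): joint-space move of the TCP to a pose.
- ctrl.movel(position, rot=None, rate=0.15, threshold=None): straight line of the TCP; rot=None keeps the orientation; rate is the mean speed in m/s. With threshold (N) it stops when the force on the tool has changed by that much, and returns True; else False.
- ctrl.set_joints(angles): joint-space move.
- jaws.open_jaws() and jaws.close(): open the fingers fully, or close them until they stop; the grip force is fixed at half the most.
- ctrl.wait(seconds).
- ik(position, orientation): joint angles nearest the present ones, or None.
- telemetry.read_state(): the state.
- get_image(name): name is "scene" or "top"; returns the picture (480x640x3 uint8, red, green, blue); there is no depth.
- camera_model(name): a dict with "vertical_fov" (degrees; the focal length in pixels is half the picture's height over the tangent of half this angle, whatever the lens; pixels are square), "cx", "cy" (the principal point, pixels), "R" (3x3) and "t" (3): a world point X has camera coordinates R X + t. Camera axes: x right, y down, z forward; pixel columns grow to the right and rows downward; lengths in m; the calibration is good to about 2 mm. A picture is of the moment at which its call begins. camera_model takes no time and is no camera call.
A pose or a line that the arm cannot do raises ctrl.PlanningError and nothing moves.
- ctrl.close_job(): hands the job in, once; it reports no verdict.
Trained networks look in the newest picture that a camera, given by its name, has taken for a name from the list of things; names that differ only in an ending like _2 or _b are one class to them, and where a whole thing is asked for, a point or a joint stands for the part that bears it (a point fixed in the world has none). Each returns a list of dicts, best first, with "p" (0 to 1); they miss things now and then, are a little off and sometimes report something else, mostly with a low value. They report only what shows in the picture. A call takes as long as a camera call. They do not tell look-alikes from the thing itself.
- silhouettes(camera, name): "mask" (480x640 bool, what is visible of it).
- tip_of(camera, name): "point" ([x, y, z] in m, in the coordinates of the camera as it stood for that picture, good to about 4 mm: a listed point, or the origin of a listed thing).
The state is a dict: "clock": time; "joint_pos": joint angles; "joint_vel": joint speeds; "joint_torque": joint torques, N m; "eef_pos": TCP position; "orientation": TCP orientation; "contact_force": force on the tool from outside, world axes, zero at the start; "ft_torque": the same for the moment, N m; "grip_width": finger opening in m.
Only numpy, scipy, OpenCV 4.12 (cv2) and the standard library are available. Lean on these libraries where they do the work, as an engineer would, in place of code of your own. Each camera call takes 0.05 s, during which the arm holds its last target. There are 200 camera calls.

## Working session

There is one attempt and no reset: what is moved stays moved. The work goes in short steps, each a Python script; the robot and the scene stay as the last script left them, time stands still between calls to the robot, and variables do not carry over. Pictures are saved under pics/ and viewed, about 8 in all and at most 12, crops included, and the job is handed in when it is done.

```bash
mkdir -p pics; ls; cat > h.py <<'E'
import numpy as np, cv2
from station import ctrl, jaws, ik, telemetry, get_image, camera_model, silhouettes, tip_of
def w(cam,p):
    m=camera_model(cam); return np.array(m["R"]).T@(np.array(p)-np.array(m["t"]))
def proj(cam,X):
    m=camera_model(cam); c=np.array(m["R"])@np.array(X)+np.array(m["t"]); f=240/np.tan(np.radians(m["vertical_fov"])/2)
    return np.array([m["cx"]+f*c[0]/c[2], m["cy"]+f*c[1]/c[2]])
def ray(cam,uv,z):
    m=camera_model(cam); R=np.array(m["R"]); f=240/np.tan(np.radians(m["vertical_fov"])/2)
    d=R.T@np.array([(uv[0]-m["cx"])/f,(uv[1]-m["cy"])/f,1]); o=-R.T@np.array(m["t"])
    return o+d*(z-o[2])/d[2]
def snap(cam,name):
    im=get_image(cam); cv2.imwrite(f"pics/{name}.png",im[:,:,::-1]); return im
E
python3 - <<'E'
from h import *
for cam in("top","scene"):
    snap(cam,cam+"1"); m=camera_model(cam); print(cam,m["vertical_fov"],np.round(-np.array(m["R"]).T@m["t"],3),np.round(m["R"],2).tolist())
    for n in ["shaker","cheek_left","cheek_right","rail_face","bar","bar_left","bar_right","dish_1"]:
        print(n,[(round(d["p"],2),np.round(w(cam,d["point"]),3).tolist(),proj(cam,w(cam,d["point"])).round().tolist()) for d in tip_of(cam,n)[:6]])
s=telemetry.read_state();print(s["clock"],s["orientation"],s["eef_pos"],ctrl.tips_ahead,s["contact_force"])
E
```

```text
pics
top 42.92033980432836 [-0.788 -0.324  1.805] [[0.14, -0.99, 0.01], [-0.78, -0.12, -0.61], [0.61, 0.08, -0.79]]
shaker []
cheek_left [(0.62, [0.633, -0.304, 0.083], [360.0, 231.0])]
cheek_right []
rail_face [(0.76, [0.631, -0.303, 0.082], [360.0, 232.0]), (0.48, [0.468, 0.021, 0.001], [265.0, 270.0])]
bar []
bar_left []
bar_right []
dish_1 [(0.59, [0.581, -0.406, 0.081], [387.0, 246.0]), (0.57, [0.585, -0.339, 0.077], [368.0, 243.0]), (0.46, [0.587, -0.201, 0.082], [330.0, 238.0]), (0.34, [0.478, -0.699, 0.0], [465.0, 293.0])]
scene 47.54989475918635 [-0.236 -1.295  0.758] [[0.82, -0.57, -0.01], [-0.25, -0.34, -0.91], [0.51, 0.75, -0.42]]
shaker [(0.89, [0.557, -0.301, 0.001], [350.0, 288.0])]
cheek_left []
cheek_right [(0.92, [0.522, -0.442, 0.083], [375.0, 288.0])]
rail_face [(0.78, [0.63, -0.301, 0.077], [372.0, 256.0]), (0.6, [0.466, 0.016, 0.0], [262.0, 254.0])]
bar [(0.71, [0.508, -0.305, 0.088], [336.0, 266.0])]
bar_left []
bar_right [(0.95, [0.534, -0.448, 0.088], [381.0, 285.0])]
dish_1 [(0.81, [0.583, -0.333, 0.079], [366.0, 265.0]), (0.71, [0.573, -0.267, 0.079], [347.0, 257.0]), (0.48, [0.588, -0.202, 0.081], [337.0, 246.0])]
0.9 [ 3.09002519e+00  5.66725276e-01 -5.34067794e-05] [ 0.22178317 -0.58430248  0.23934519] 0.008 [ 0.42824298  0.10988628 -0.10916273]
```

```bash
python3 - <<'E'
import cv2
a=cv2.imread("pics/top1.png")[170:350,230:500];b=cv2.imread("pics/scene1.png")[170:350,220:490]
cv2.imwrite("pics/c1.png",cv2.resize(a,(800,533),interpolation=cv2.INTER_CUBIC))
cv2.imwrite("pics/c2.png",cv2.resize(b,(800,533),interpolation=cv2.INTER_CUBIC))
E
```

```text
(no output)
```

View pics/c1.png

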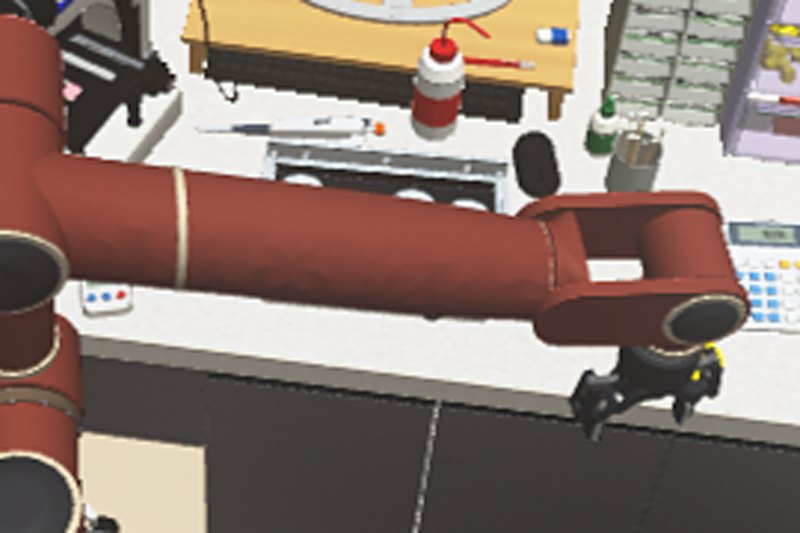

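View pics/c2.png

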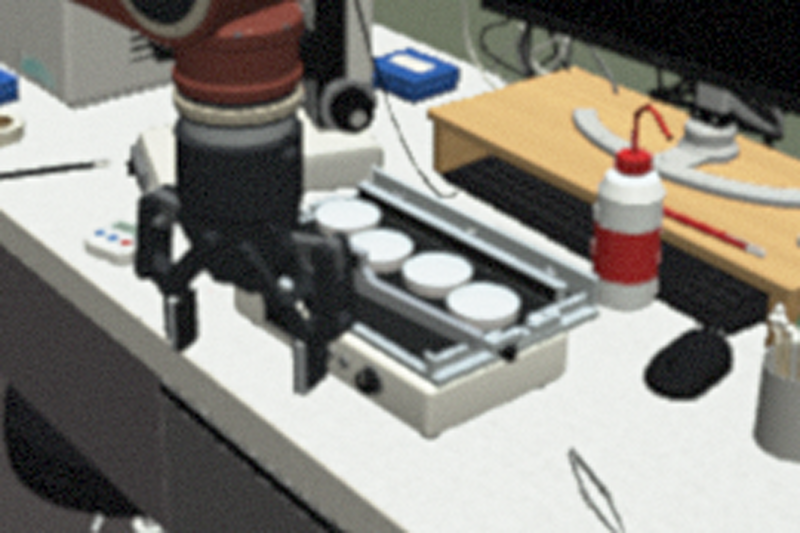

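```bash
cat >> h.py <<'E'
def down(th,flip=0):  # tool down with jaw axis (tool y) along angle th
    a=(th+np.pi/2)/2+(np.pi/2 if flip else 0); return np.pi*np.array([np.cos(a),np.sin(a),0])
E
python3 - <<'E'
from h import *
for f in(0,1): print(f,np.round(ik([0.45,0.05,0.36],down(0,f)),2),np.round(ik([0.5,-0.3,0.2],down(0,f)),2))
ctrl.move_to([0.45,0.05,0.36],down(0,0) if abs(ik([0.45,0.05,0.36],down(0,0))[5])<abs(ik([0.45,0.05,0.36],down(0,1))[5]) else down(0,1))
for cam in("top","scene"):
    im=snap(cam,cam+"2")
    for n in ["shaker","cheek_left","cheek_right","rail_face","bar","bar_left","bar_right","dish_1"]:
        print(n,[(round(d["p"],2),np.round(w(cam,d["point"]),3).tolist(),proj(cam,w(cam,d["point"])).round().tolist()) for d in tip_of(cam,n)[:6]])
s=telemetry.read_state();print(s["clock"],s["eef_pos"],s["joint_pos"],s["contact_force"])
a=cv2.imread("pics/top2.png")[190:310,270:430];b=cv2.imread("pics/scene2.png")[200:335,270:450]
cv2.imwrite("pics/c3.png",cv2.resize(a,(800,600),interpolation=cv2.INTER_CUBIC))
cv2.imwrite("pics/c4.png",cv2.resize(b,(800,600),interpolation=cv2.INTER_CUBIC))
E
```

```text
0 [-0.05 -0.41  1.82 -0.    1.73 -0.05] [-0.67 -0.02  1.75 -0.    1.41 -0.67]
1 [-0.05 -0.41  1.82  0.    1.73  3.09] [-0.67 -0.02  1.75  0.    1.41  2.47]
shaker [(0.83, [0.56, -0.305, 0.0], [357.0, 261.0])]
cheek_left [(0.72, [0.513, -0.165, 0.087], [317.0, 252.0])]
cheek_right [(0.84, [0.527, -0.448, 0.093], [398.0, 257.0])]
rail_face [(0.79, [0.631, -0.301, 0.083], [359.0, 231.0])]
bar [(0.61, [0.511, -0.304, 0.093], [357.0, 256.0]), (0.33, [0.526, -0.445, 0.088], [397.0, 258.0])]
bar_left [(0.55, [0.495, -0.157, 0.09], [315.0, 255.0])]
bar_right [(0.89, [0.529, -0.454, 0.092], [400.0, 257.0]), (0.55, [0.524, -0.445, 0.09], [397.0, 258.0])]
dish_1 [(0.75, [0.569, -0.275, 0.079], [350.0, 245.0]), (0.66, [0.588, -0.336, 0.079], [367.0, 242.0]), (0.56, [0.475, -0.696, 0.001], [464.0, 293.0]), (0.52, [0.59, -0.201, 0.084], [330.0, 237.0]), (0.49, [0.584, -0.405, 0.08], [387.0, 246.0])]
shaker [(0.8, [0.554, -0.301, -0.0], [349.0, 289.0])]
cheek_left [(0.83, [0.511, -0.161, 0.087], [306.0, 246.0])]
cheek_right [(0.93, [0.527, -0.443, 0.082], [377.0, 288.0])]
rail_face []
bar [(0.68, [0.506, -0.304, 0.085], [335.0, 267.0])]
bar_left [(0.85, [0.493, -0.156, 0.085], [300.0, 247.0])]
bar_right [(0.76, [0.533, -0.449, 0.083], [381.0, 288.0])]
dish_1 [(0.81, [0.476, -0.698, 0.001], [437.0, 380.0]), (0.66, [0.571, -0.267, 0.077], [347.0, 257.0]), (0.62, [0.581, -0.336, 0.079], [366.0, 265.0]), (0.6, [0.586, -0.405, 0.083], [385.0, 274.0]), (0.57, [0.589, -0.202, 0.081], [338.0, 246.0])]
4.2333 [0.44999068 0.05003004 0.36002047] [-5.39194242e-02 -4.11938478e-01  1.82257309e+00  3.29037370e-05
  1.73092504e+00 -5.39604182e-02] [ 0.45683487 -0.2265505  -0.11325845]
```

View pics/c3.png

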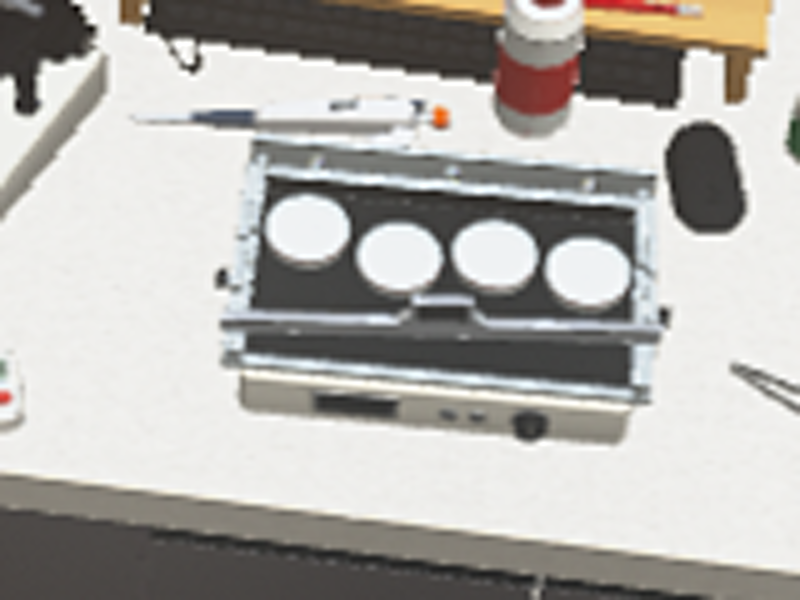

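View pics/c4.png

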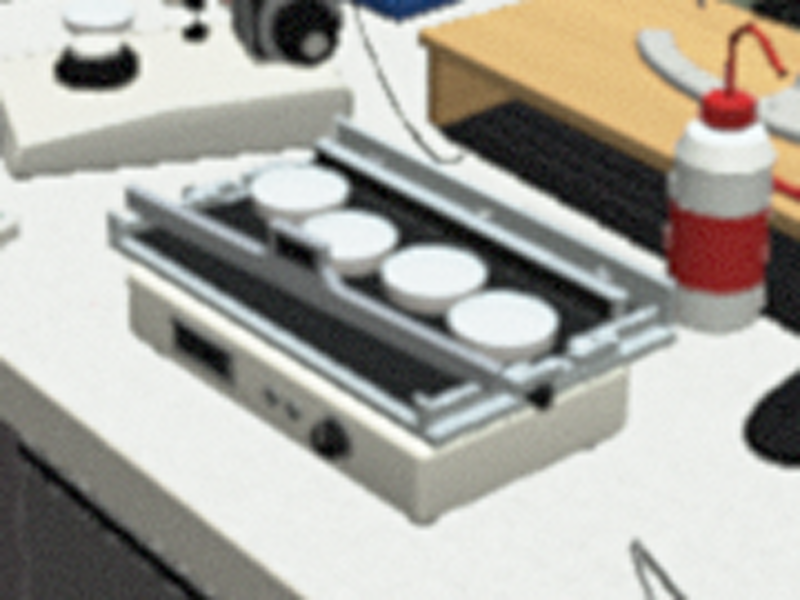

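```bash
cat > fit.py <<'E'
from h import *
from scipy.optimize import minimize
G={}
for c in("top","scene"):
    g=cv2.GaussianBlur(cv2.cvtColor(cv2.imread(f"pics/{c}2.png"),cv2.COLOR_BGR2GRAY).astype(np.float32),(0,0),1.0)
    G[c]=np.hypot(cv2.Sobel(g,cv2.CV_32F,1,0),cv2.Sobel(g,cv2.CV_32F,0,1))
def T(p,P): 
    P=np.array(P);c,s=np.cos(p[2]),np.sin(p[2]); return np.c_[p[0]+c*P[:,0]-s*P[:,1],p[1]+s*P[:,0]+c*P[:,1],P[:,2]]
def seg(a,b,n=60): return np.linspace(a,b,n)/1000
SH={"top":[seg((75,-133,80),(75,133,80)),seg((-70,-130,80),(-70,130,80)),seg((104,-140,106),(104,140,106)),seg((-65,137,88),(70,137,88)),seg((-65,-137,80),(70,-137,80))],
 "scene":[seg((75,-133,101.5),(75,133,101.5)),seg((-70,-130,80),(-70,130,80)),seg((104,-140,106),(104,140,106)),seg((-65,-137,88),(70,-137,88))]}
BA={c:[seg((4,-150,104),(4,-25,104)),seg((4,25,104),(4,150,104)),seg((-4,-135,88),(-4,135,88))] for c in G}
def score(p,M,cams):
    s=0
    for c in cams:
        for P in M[c]:
            uv=np.array([proj(c,x) for x in T(p,P)],np.float32)
            s+=cv2.remap(G[c],uv[:,0],uv[:,1],cv2.INTER_LINEAR).mean()
    return -s
if __name__=="__main__":
    for name,M,p0 in(("shaker",SH,[.558,-.303,.053]),("bar",BA,[.5105,-.304,.125])):
        for cams in(["top"],["scene"],["top","scene"]):
            best=min((minimize(score,np.array(p0)+d,args=(M,cams),method="Nelder-Mead",options=dict(initial_simplex=np.array(p0)+d+np.array([[0,0,0],[.004,0,0],[0,.004,0],[0,0,.02]]),xatol=1e-4,maxiter=80)) for d in([0,0,0],[-.004,.003,-.01],[.004,-.003,.01])),key=lambda r:r.fun)
            print(name,cams,np.round(best.x,4),np.degrees(best.x[2]).round(2),round(best.fun),round(score(p0,M,cams)))
        for c in G:
            im=cv2.imread(f"pics/{c}2.png" if name=="shaker" else f"pics/{c}3.png"); 
            for P in M[c]:
                for x in T(best.x,P)[::3]: u=proj(c,x); im[int(round(u[1])),int(round(u[0]))]=(0,0,255)
            cv2.imwrite(f"pics/{c}3.png",im)
    a=cv2.imread("pics/top3.png")[205:285,305:410];b=cv2.imread("pics/scene3.png")[215:305,285:430]
    cv2.imwrite("pics/c5.png",np.vstack([cv2.resize(x,(480,300),interpolation=cv2.INTER_NEAREST) for x in(a,b)]))
E
python3 fit.py
```

```text
Traceback (most recent call last):
  File "fit.py", line 23, in <module>
    best=min((minimize(score,np.array(p0)+d,args=(M,cams),method="Nelder-Mead",options=dict(initial_simplex=np.array(p0)+d+np.array([[0,0,0],[.004,0,0],[0,.004,0],[0,0,.02]]),xatol=1e-4,maxiter=80)) for d in([0,0,0],[-.004,.003,-.01],[.004,-.003,.01])),key=lambda r:r.fun)
  File "fit.py", line 23, in <genexpr>
    best=min((minimize(score,np.array(p0)+d,args=(M,cams),method="Nelder-Mead",options=dict(initial_simplex=np.array(p0)+d+np.array([[0,0,0],[.004,0,0],[0,.004,0],[0,0,.02]]),xatol=1e-4,maxiter=80)) for d in([0,0,0],[-.004,.003,-.01],[.004,-.003,.01])),key=lambda r:r.fun)
              ~~~~~~~~^^^^^^^^^^^^^^^^^^^^^^^^^^^^^^^^^^^^^^^^^^^^^^^^^^^^^^^^^^^^^^^^^^^^^^^^^^^^^^^^^^^^^^^^^^^^^^^^^^^^^^^^^^^^^^^^^^^^^^^^^^^^^^^^^^^^^^^^^^^^^^^^^^^^^^^^^^^^^^^^^^^^^^^^^^^^^^^^
  File "fit.py", line 17, in score
    uv=np.array([proj(c,x) for x in T(p,P)],np.float32)
                 ~~~~^^^^^
  File "h.py", line 6, in proj
    m=camera_model(cam); c=np.array(m["R"])@np.array(X)+np.array(m["t"]); f=240/np.tan(np.radians(m["vertical_fov"])/2)
ValueError: time passes only in moves, steps and waits
```

```bash
sed -i 's/^from station.*/&\nimport functools\n_cm=camera_model\ncamera_model=functools.lru_cache(None)(lambda n:_cm(n))/' h.py
sed -i 's/uv=np.array(\[proj(c,x) for x in T(p,P)\],np.float32)/uv=proj(c,T(p,P).T+0).T.astype(np.float32)/' fit.py
sed -i 's/@np.array(X)+np.array(m\["t"\])/@np.array(X)+np.array(m["t"]).reshape((3,)+(1,)*(np.ndim(X)-1))/' h.py
python3 fit.py
```

```text
shaker ['top'] [ 0.5578 -0.3055  0.0385] 2.21 -1270 -1209
shaker ['scene'] [ 0.5524 -0.3026  0.0371] 2.12 -1216 -805
shaker ['top', 'scene'] [ 0.5544 -0.305   0.0343] 1.97 -2293 -2014
bar ['top'] [ 0.5145 -0.3045  0.1187] 6.8 -625 -452
bar ['scene'] [ 0.5065 -0.2767  0.1185] 6.79 -529 -513
bar ['top', 'scene'] [ 0.5133 -0.3018  0.1259] 7.21 -1058 -965
```

View pics/c5.png

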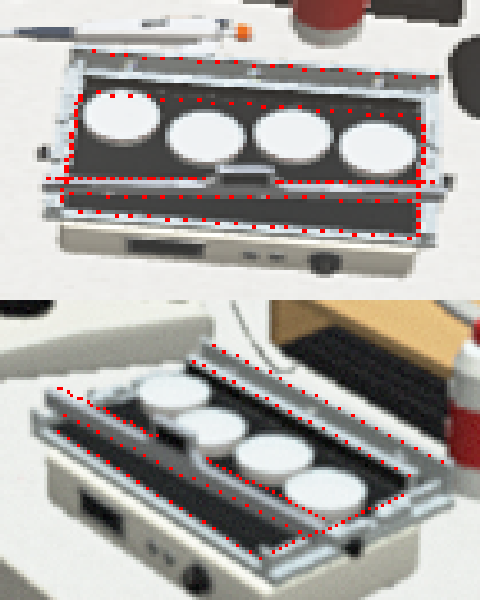

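```bash
cat >> h.py <<'E'
def st(tag=""):
    s=telemetry.read_state(); print(tag,round(s["clock"],2),np.round(s["eef_pos"],4),"F",np.round(s["contact_force"],1),"M",np.round(s["ft_torque"],2),"g",round(s["grip_width"],4)); return s
E
python3 - <<'E'
from h import *
r=down(0.122)
ctrl.move_to([0.511,-0.304,0.20],r); st()
print(ctrl.movel([0.511,-0.304,0.112],rate=0.08,threshold=5)); st("down")
jaws.close(); s=st("closed")
snap("scene","scene4"); 
for n in("bar","bar_left","bar_right"):
    print(n,[(round(d["p"],2),np.round(w("scene",d["point"]),3).tolist()) for d in tip_of("scene",n)[:2]])
E
```

```text
5.69 [ 0.5116 -0.3034  0.2009] F [ 0.1 -0.1  0.6] M [-0.01 -0.03 -0.04] g 0.0854
False
down 6.94 [ 0.5115 -0.3043  0.1128] F [ 0.1 -0.9  0.3] M [0.03 0.02 0.06] g 0.0854
closed 7.63 [ 0.5111 -0.3041  0.1122] F [-0.4 -0.1  0.9] M [-0.02  0.09 -0.  ] g 0.007
bar [(0.76, [0.508, -0.302, 0.087])]
bar_left [(0.71, [0.493, -0.161, 0.085])]
bar_right [(0.72, [0.535, -0.45, 0.086])]
```

```bash
cat >> h.py <<'E'
S=np.array([0.555,-0.304]); TH=0.038
def sh(x,y,z,th=None):
    th=TH if th is None else th; return np.array([S[0]+np.cos(TH)*x-np.sin(TH)*y,S[1]+np.sin(TH)*x+np.cos(TH)*y,z])
E
python3 - <<'E'
from h import *
ctrl.movel([0.511,-0.304,0.1132],rate=0.02); st("lift")
ctrl.movel(sh(-0.03,0,0.1132),rot=down(TH),rate=0.03); st("rot")
for x in(-.02,-.01,0,.006):
    h=ctrl.movel(sh(x,0,0.1132),rate=0.03,threshold=12); st(f"x{x} {h}")
for c in("top","scene"): snap(c,c+"5")
a=cv2.imread("pics/top5.png")[205:285,305:410];b=cv2.imread("pics/scene5.png")[215:305,285:430]
cv2.imwrite("pics/c6.png",np.hstack([cv2.resize(x,(400,500),interpolation=cv2.INTER_CUBIC) for x in(a,b)]))
E
```

```text
lift 8.08 [ 0.5106 -0.3037  0.1125] F [-0.2  0.  -1.3] M [ 0.03 -0.03  0.01] g 0.0066
rot 8.7 [ 0.5249 -0.3051  0.113 ] F [ 0.2  1.4 -2.1] M [ 0.    0.   -0.07] g 0.0071
x-0.02 False 9.18 [ 0.5352 -0.3047  0.1132] F [-0.9  0.6 -2.3] M [-0.01  0.05  0.05] g 0.0067
x-0.01 False 9.67 [ 0.5452 -0.3044  0.1132] F [ 0.2 -0.5 -2. ] M [-0.   -0.01 -0.05] g 0.0069
x0 False 10.15 [ 0.5552 -0.304   0.1132] F [ 0.4  1.3 -2.2] M [ 0.04 -0.03 -0.06] g 0.0069
x0.006 False 10.5 [ 0.5613 -0.3038  0.1132] F [-0.4  0.4 -2.7] M [-0.    0.01 -0.04] g 0.0066
```

View pics/c6.png

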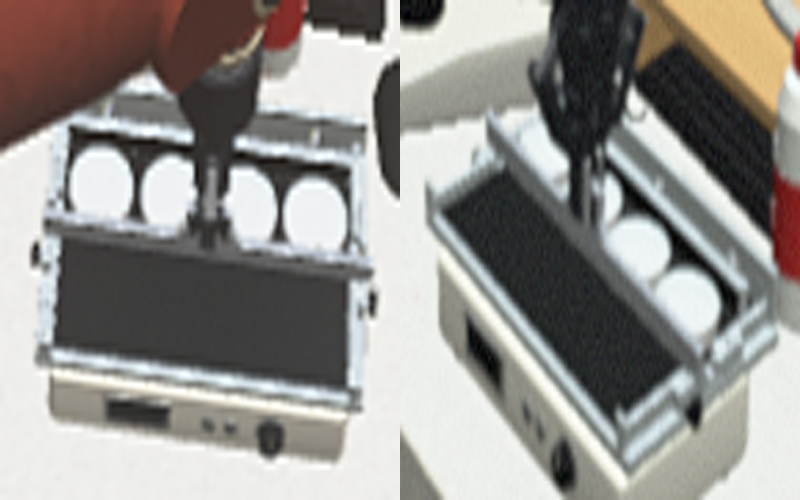

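```bash
cat >> h.py <<'E'
def avg(n=8):
    a=[]
    for _ in range(n):
        ctrl.wait(0.03); s=telemetry.read_state(); a.append(np.r_[s["contact_force"],s["ft_torque"],s["eef_pos"]])
    a=np.mean(a,0); f=a[:3]; c,s_=np.cos(TH),np.sin(TH)
    p=a[6:8]-S
    print("  t%.1f"%s["clock"],"x %.2f mm z %.2f"%((c*p[0]+s_*p[1])*1e3,a[8]*1e3),"Fx' %.1f Fy' %.1f Fz %.1f"%(c*f[0]+s_*f[1],c*f[1]-s_*f[0],f[2]),"M",np.round(a[3:6],3)); return a
E
python3 - <<'E'
from h import *
avg()
for x in(.010,.013,.017):
    h=ctrl.movel(sh(x,0,0.1132),rate=0.03,threshold=14); print(x,h); avg()
for d in(-.007,.007):
    h=ctrl.movel(sh(.017,0,0.1132),rot=down(TH+d),rate=0.03,threshold=14); print("yaw",d,h); avg()
E
```

```text
t10.9 x 6.01 mm z 113.23 Fx' -0.0 Fy' -0.1 Fz -1.6 M [ 0.015 -0.011  0.   ]
0.01 False
  t11.4 x 10.11 mm z 113.22 Fx' -0.6 Fy' 0.2 Fz -2.1 M [ 0.011 -0.014  0.   ]
0.013 False
  t11.9 x 13.03 mm z 113.15 Fx' -0.5 Fy' -0.3 Fz -1.8 M [-0.014  0.076  0.042]
0.017 False
  t12.5 x 16.74 mm z 112.99 Fx' -2.5 Fy' -0.1 Fz -1.6 M [-0.025  0.578  0.083]
yaw -0.007 False
  t13.0 x 16.84 mm z 113.07 Fx' -3.8 Fy' 0.2 Fz -2.1 M [-0.011  0.674  0.313]
yaw 0.007 False
  t13.5 x 17.01 mm z 113.17 Fx' -3.5 Fy' 0.2 Fz -2.2 M [-0.01   0.644 -0.203]
```

```bash
sed -i 's/TH=0.038/TH=0.0398/' h.py; cat > probe.py <<'E'
from h import *
import sys
x0,x1,dx=[float(v) for v in sys.argv[1:4]]
x=x0
while x<=x1:
    ctrl.movel(sh(x,0,0.1125),rot=down(TH),rate=0.03)
    h=ctrl.movel(sh(x,0,0.1090),rate=0.02,threshold=11)
    s=telemetry.read_state(); z=s["eef_pos"][2]
    print("%.2f t%.1f"%(x*1e3,s["clock"]),h,"x %.2f z %.2f"%((s["eef_pos"][0]-S[0]+TH*(s["eef_pos"][1]-S[1]))*1e3,z*1e3),np.round(s["contact_force"],1),np.round(s["ft_torque"],2))
    if not h and z<0.1105: print("drop"); break
    x+=dx
    if s["clock"]>48: break
E
python3 probe.py 0.0133 0.0162 0.0007
```

```text
13.30 t14.0 True x 13.74 z 112.16 [-1.7  0.5  3.7] [0.11 0.16 0.02]
14.00 t14.5 True x 14.21 z 112.17 [-0.7  0.5  3.3] [0.02 0.21 0.04]
14.70 t14.9 True x 14.69 z 112.15 [-1.4  0.4  3.9] [ 0.03  0.2  -0.03]
15.40 t15.4 True x 15.30 z 112.18 [-1.2  0.6  3.6] [ 0.02  0.2  -0.02]
16.10 t15.8 True x 15.94 z 112.14 [-1.   1.4  4.2] [ 0.04  0.2  -0.05]
```

```bash
sed -i 's/rate=0.02,threshold=11/rate=0.012,threshold=16/' probe.py; python3 probe.py 0.0138 0.0295 0.0007
```

```text
13.80 t16.4 True x 13.77 z 112.15 [-0.8  0.   4.1] [ 0.02  0.13 -0.02]
14.50 t16.9 True x 14.35 z 112.17 [0.2 0.9 3.8] [0.02 0.22 0.01]
15.20 t17.4 True x 15.08 z 112.16 [-0.4  0.3  3.9] [ 0.1   0.13 -0.08]
15.90 t17.9 True x 15.74 z 112.16 [-1.1 -0.1  3.6] [-0.    0.16  0.04]
16.60 t18.5 True x 16.41 z 112.15 [-1.4  0.4  4.2] [ 0.08  0.18 -0.03]
17.30 t19.0 True x 17.09 z 112.14 [-1.3  0.8  4.2] [0.09 0.18 0.03]
18.00 t19.5 True x 17.76 z 112.13 [-2.   0.7  4.9] [ 0.04  0.28 -0.01]
18.70 t20.1 True x 18.41 z 112.11 [-0.4  0.4  4.5] [ 0.09  0.29 -0.04]
19.40 t20.6 True x 19.10 z 112.11 [-2.2  0.3  4.5] [0.11 0.26 0.01]
20.10 t21.1 True x 19.76 z 112.06 [-1.1  0.8  3.2] [0.06 0.29 0.04]
20.80 t21.7 True x 20.41 z 112.07 [-2.4  1.2  4.7] [ 0.    0.36 -0.01]
21.50 t22.3 True x 20.96 z 112.02 [-2.7  0.3  4.7] [ 0.06  0.43 -0.02]
22.20 t22.8 True x 21.52 z 111.97 [-3.5  1.6  6. ] [ 0.1   0.61 -0.02]
22.90 t23.4 True x 21.98 z 111.85 [-3.6  0.6  6.6] [0.14 0.81 0.02]
23.60 t24.2 False x 23.81 z 109.46 [-3.9 -0.6  3.1] [-0.07  0.93  0.01]
drop
```

```bash
python3 - <<'E'
from h import *
p=np.array(telemetry.read_state()["eef_pos"])
p=sh(.0236,0,0.1055)
h=ctrl.movel(p,rate=0.012,threshold=15); print(h); avg()
snap("top","top6");snap("scene","scene6")
for n in("bar_left","bar_right","rail_face"):
    for c in("top","scene"): print(n,c,[(round(d["p"],2),np.round(w(c,d["point"]),3).tolist()) for d in tip_of(c,n)[:2]])
E
```

```text
False
  t24.9 x 23.85 mm z 106.15 Fx' -5.4 Fy' 0.2 Fz 4.9 M [-0.005  0.956 -0.02 ]
bar_left top [(0.78, [0.573, -0.156, 0.082]), (0.7, [0.582, -0.306, 0.086])]
bar_left scene [(0.71, [0.576, -0.155, 0.08])]
bar_right top [(0.71, [0.586, -0.452, 0.088])]
bar_right scene [(0.6, [0.59, -0.449, 0.08])]
rail_face top [(0.81, [0.643, -0.301, 0.084]), (0.24, [0.516, -0.162, 0.091])]
rail_face scene [(0.63, [0.648, -0.3, 0.076])]
```

```bash
python3 - <<'E'
from h import *
jaws.open_jaws(); st("open")
p=np.array(telemetry.read_state()["eef_pos"]); p[2]=0.2
print(ctrl.movel(p,rate=0.1,threshold=8)); st()
ctrl.move_to([0.45,0.05,0.36],down(0)); st()
for cam in("top","scene"):
    snap(cam,cam+"7")
    for n in("bar","bar_left","bar_right","rail_face","dish_1"):
        print(cam,n,[(round(d["p"],2),np.round(w(cam,d["point"]),3).tolist()) for d in tip_of(cam,n)[:6]])
a=cv2.imread("pics/top7.png")[205:285,305:410];b=cv2.imread("pics/scene7.png")[215:305,285:430]
cv2.imwrite("pics/c7.png",np.hstack([cv2.resize(x,(400,500),interpolation=cv2.INTER_CUBIC) for x in(a,b)]))
E
```

```text
open 26.01 [ 0.5786 -0.3031  0.1055] F [-0.1  0.5 -0.2] M [ 0.04 -0.07  0.05] g 0.0854
False
 27.1 [ 0.5781 -0.3028  0.1988] F [-0.3 -0.3 -0.4] M [-0.01  0.   -0.04] g 0.0855
 28.61 [0.4502 0.0494 0.3592] F [-0.9 -0.5 -0.5] M [-0.03 -0.05  0.01] g 0.0854
top bar [(0.72, [0.581, -0.303, 0.086])]
top bar_left [(0.76, [0.571, -0.157, 0.085])]
top bar_right [(0.92, [0.583, -0.456, 0.084]), (0.65, [0.491, 0.372, 0.001])]
top rail_face [(0.66, [0.643, -0.303, 0.085])]
top dish_1 [(0.7, [0.611, -0.274, 0.081]), (0.66, [0.609, -0.203, 0.083]), (0.6, [0.618, -0.337, 0.077]), (0.43, [0.617, -0.404, 0.081])]
scene bar [(0.98, [0.573, -0.302, 0.082])]
scene bar_left [(0.59, [0.574, -0.155, 0.08])]
scene bar_right [(0.85, [0.589, -0.448, 0.078])]
scene rail_face [(0.6, [0.645, -0.299, 0.076]), (0.45, [0.621, -0.401, 0.081])]
scene dish_1 [(0.73, [0.619, -0.402, 0.081]), (0.67, [0.607, -0.202, 0.079]), (0.65, [0.475, -0.697, -0.001]), (0.6, [0.613, -0.336, 0.079]), (0.56, [0.611, -0.269, 0.079])]
```

View pics/c7.png

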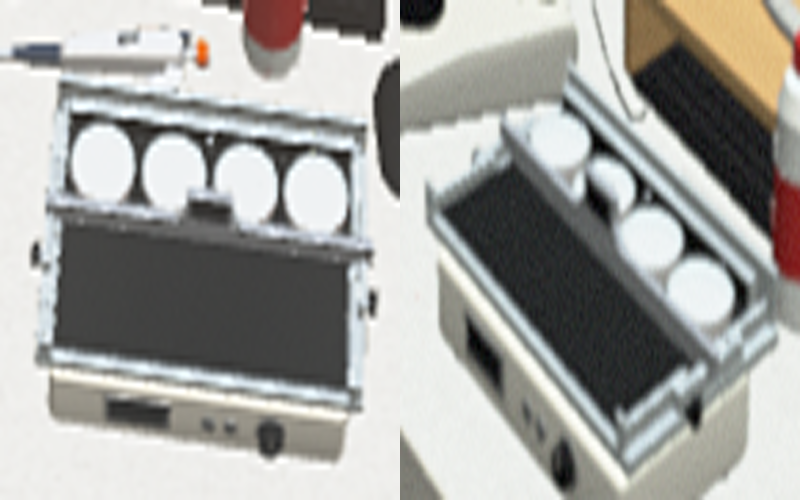

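```bash
python3 - <<'E'
import cv2,numpy as np
b=cv2.imread("pics/scene7.png")[225:305,300:406]
cv2.imwrite("pics/c8.png",cv2.resize(b,(795,600),interpolation=cv2.INTER_CUBIC))
E
```

```text
(no output)
```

View pics/c8.png

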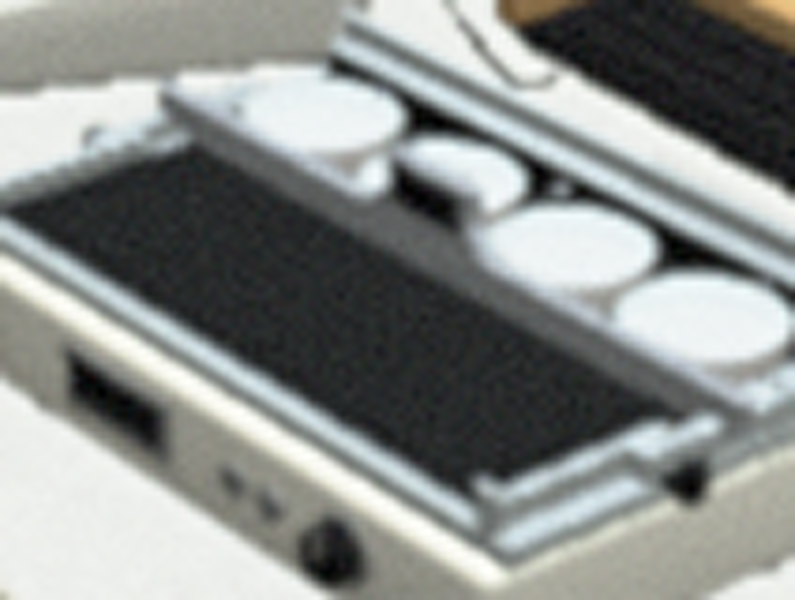

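```bash
python3 -c "
from h import *
ctrl.wait(0.3); st(); print(ctrl.close_job())"
```

```text
29.51 [0.45 0.05 0.36] F [ 0.4 -0.4 -0. ] M [ 0.01 -0.03 -0.04] g 0.0852
the job is handed in; nothing more can be done
None
```

The four dishes are clamped in one straight row against the sprung back rail, with the bar seated in both notches. The job was handed in at 29.5 s of the 61 s limit.

**What I did:**
- I gripped the bar by its tab, squared it to the shaker, and pushed the dishes back with the bar's edge only.
- I trimmed the bar's angle to about 2.3° until the twisting moment from the row was nearly zero.
- I moved it forward in 0.7 mm steps, with a light downward press at each, until it dropped at about x 23.8 mm (my estimate of the shaker's frame).
- I pressed it home, let go and backed the arm clear.

**Last checks:**
- **Seating:** the bar went down 6.0 mm, the full notch depth. The moment was balanced between the two ends, and the steady press was about 5 N.
- **Pushing force:** the steady forward push as the bar seated was about 5 N.
- **After release:** the pictures show the bar down at both ends, the dishes flat and in line, and the rail pressed in by roughly 12 mm. Network height readings for the bar ranged from 78 to 86 mm, which scatters around the expected 82 mm.

**Disagreements and gaps:**
- The first network estimate of the shaker's angle was 3.0°, against 2.1° from the edge fit. Feel settled it at about 2.3°.
- My shaker x position seems about 1 mm off.
- I did not re-measure the timer, forceps and tape roll. The arm never went near them at bench height.

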